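# Load the drying cabinet and drop its latch

### The job

Put the lidded moisture tins in to dry: lift the thumb-latch bar out of its catch, swing the cabinet door wide open, pull the tray fully out, and stand every tin that is there flat on the tray floor, one to a compartment. Slide the loaded tray fully home, then bring the door shut with the bar lifted over the striker and let the bar drop into the catch. Leave the jar, the beaker and the mortar cylinder standing where they are.

Things in the scene. Friction and masses are not known exactly. Their poses are not given: they have to be found in the camera images.
- tin0: a lidded round aluminium moisture tin, 60 mm diameter, 45 mm high plus a 14 mm wide, 6 mm high knob on the lid, about 0.18 kg, standing on the bench at the start; some of tin0..tin3 may be absent (None). Origin: centre of its underside; z up its axis.
- tin1: a lidded round aluminium moisture tin, 60 mm diameter, 45 mm high plus a 14 mm wide, 6 mm high knob on the lid, about 0.18 kg, standing on the bench at the start; some of tin0..tin3 may be absent (None). Origin: centre of its underside; z up its axis.
- tin2: a lidded round aluminium moisture tin, 60 mm diameter, 45 mm high plus a 14 mm wide, 6 mm high knob on the lid, about 0.18 kg, standing on the bench at the start; some of tin0..tin3 may be absent (None). Origin: centre of its underside; z up its axis.
- tin3: a lidded round aluminium moisture tin, 60 mm diameter, 45 mm high plus a 14 mm wide, 6 mm high knob on the lid, about 0.18 kg, standing on the bench at the start; some of tin0..tin3 may be absent (None). Origin: centre of its underside; z up its axis.
- cabinet: low white bench drying cabinet, fixed to the bench, a teal control column on its left; the part with the door is 250 wide (y), 220 deep (x), 150 mm high. Origin: centre of that part's underside; x points to its back, y to its left seen from the robot; its front plane is at x = -110 mm. A roof covers the inside: tins are loaded on the pulled-out tray.
- catch (a point): floor of the catch at the cabinet's right front corner: a steel slot 34 mm wide (y), open at the top, behind an 11 mm thick striker lip. The lip's middle is 9.5 mm in front of this point, its top 20 mm above it: the latch must be raised over 0.25 rad for the bar's end to pass freely over the lip.
- door (a joint): door angle, rad: 0 shut (stop), grows as it swings towards the robot and left, stop at 2.0; stays where left (0.12 N m friction). The door is a hollow pan 250 wide, 45 mm thick, in front of the cabinet's front plane, top 150 mm above the bench. Bar down in the catch: it cannot open; bar down in front of the striker: it stops at about 0.1. The bar clears the striker above 0.12.
- door_hinge (a point): point on the door's vertical hinge axis, 140 mm above the bench, at the left edge of the cabinet's front plane. Its axes turn with the door: y runs along the door away from its free edge, x is the door's normal, pointing into the cabinet when shut.
- door_grip (a point): grip point of the door handle, an upright round aluminium bar, 12 mm diameter, 60 to 165 mm above the bench, 34 mm clear of the door's face; 110 mm from the hinge along the door, 85 mm in front of the hinge plane. The point is on its axis, 145 mm above the bench. Take it from above.
- latch (a joint): angle of the thumb-latch bar on the door's front, rad: 0 level (its stop, both in the catch and hanging free), up to 1.0 raised. It falls to 0 by its own weight (0.12 kg) when let go. Its axis is the door's normal.
- latch_pivot (a point): pivot of the latch bar on the door's front, 150 mm from the hinge along the door, 53 mm in front of the hinge plane, 116 mm above the bench. The teal bar (8 mm thick, 16 mm high) runs 140 mm from here past the door's free edge.
- thumb (a point): centre of the aluminium thumb disc (32 mm diameter, 10 mm thick along the door's normal) on a stem on the bar: bar level, it is 75 mm from the pivot towards the free edge and 64 mm above it, 180 mm above the bench, clear over the door's top. Pinch it across its thickness from above: it turns between the pads as the bar rises about the pivot. The door can be pulled and pushed by it.
- tray (a joint): how far the sliding tray is pulled out towards the robot, m: 0 fully home, 0.18 fully out (stop); 1.5 N friction, stays where it is left.
- tray_mid (a point): centre of the tray's floor (top face), 35 mm above the bench; axes as the cabinet's. The aluminium tray is 180 x 180 mm inside, its rim 12 mm high above the floor; a cross of ribs 4 mm thick, 8 mm high parts it into 2 x 2 compartments of 88 mm, their centres 46 mm either way in x and y from this point.
- tray_pull (a point): grip point of the tray's pull, an upright steel tab at the middle of the tray's front, 24 mm wide (y), 12 mm thick (x); the point is 12 mm below its top, 114 mm above the bench. Pinch it across its width from above. Tray home, it stands 20 mm in front of the cabinet's front plane, inside the hollow of the shut door.
- jar: bystander: amber glass jar with a cap, 62 mm diameter, 85 mm high. Origin: centre of its underside.
- beaker: bystander: open glass beaker, 68 mm diameter, 90 mm high. Origin: centre of its underside.
- core: bystander: bare mortar cylinder, 50 mm diameter, 80 mm high. Origin: centre of its underside.

How it is judged:
By the outcome, as a careful person would: the job done as asked, in the order asked, and still so for the second after the job is handed in, with the robot touching nothing.
Of tin0, tin1, tin2, tin3 only 2 to 4 are there at a start; the rules pass over those that are not, and their reading is None.
At some moment in a run one of tin0, tin1, tin2, tin3 may be knocked a few centimetres aside while the robot is not near it.
Once in a run the grip may slacken for a moment while it holds something.
It also fails if it takes over 210 s, if anything falls off the work surface, if the arm or the gripper's body presses on something with over 40 N, if the wrist force passes 120 N, or if a joint passes its speed limit or range.

### The arm

A 6-joint arm with a two-finger parallel gripper is mounted at the origin on the work surface. World frame = base frame: x ahead of the robot, y to its left, z up, the work surface at z = 0. Lengths are in m, angles in rad, forces in N, time in s.
With the tool pointing down it reaches from about 0.35 to 0.8 m from the base axis. Payload 7.3 kg.
Tool frame: the origin (TCP) lies on the centre line of the jaws, within the pads' length; the fingertips stand 11 mm ahead of it and the grasp point (between the pads) lies 8 mm behind it; z points along the fingers, y is the line along which they close (so a half turn about z gives the same grasp; the last joint's range is limited). The gripper opens to 85 mm and grips with 20 to 120 N. Pads are 22 mm wide; open, the fingers measure 114 mm over their backs; the gripper's body (76 mm by 85 mm) begins 54 mm behind the grasp point. The pads swing forward as they close: fully open they stand 13 mm farther back than shut.
Start: joints at [-0.146, 0.342, 1.524, -0, 1.275, -0.146], TCP at [0.525, 0, 0.242] pointing down, gripper open.
Joint ranges: [-2.53, 2.53], [-0.77, 2.02], [0.04, 2.7], [-1, 4.14], [0.28, 2.66], [-3.11, 3.11]. Speed limits (rad/s): [2.57, 2.57, 3.14, 3.14, 3.14, 3.14].

### API

Orientations are given as a unit quaternion [x, y, z, w].
In Python, from workcell import reach, move_straight, movej, command_gripper, hold, solve_ik, read_state, get_image, camera_model, PlanningError, finish_job, search_frame, masks_of gives the robot as it stands. Calls block until the motion is done:
- reach(position, orientation): joint-space move of the TCP to a pose.
- move_straight(position, orientation=None, speed=0.15, max_force=None): straight line of the TCP; orientation=None keeps the orientation; speed is the mean speed in m/s. With max_force (N) it stops when the force on the tool has changed by that much, and returns True; else False.
- movej(angles): joint-space move.
- command_gripper(opening, force=None): finger opening in m; force is the grip in N (None keeps the last); returns when the fingers have stopped.
- hold(seconds).
- solve_ik(position, orientation): joint angles nearest the present ones, or None.
- read_state(): the state.
- get_image(name): name is "scene" or "side" or "wrist"; returns (picture, depth): 420x560x3 uint8, red, green, blue; 420x560 float32, m along the optical axis (not along the pixel's ray), 0 where there is no reading.
- camera_model(name): a dict with "K" (3x3 intrinsics, pixels), "R" (3x3) and "t" (3): a world point X has camera coordinates R X + t; the wrist camera has in their place "tool_from_camera" (4x4, takes a point from camera to tool coordinates, whose origin is the TCP and whose axes are the flange's). Camera axes: x right, y down, z forward; pixel columns grow to the right and rows downward; lengths in m; the calibration is good to about 2 mm. A picture is of the moment at which its call begins: read the wrist's pose just before it. camera_model takes no time and is no camera call.
A pose or a line that the arm cannot do raises PlanningError and nothing moves.
- finish_job(): hands the job in; it is judged then, once.
Trained networks look in the newest picture that a camera, given by its name, has taken for a name from the list of things; names that differ only in an ending like _2 or _b are one class to them, and where a whole thing is asked for, a point or a joint stands for the part that bears it (a point fixed in the world has none). Each returns a list of dicts, best first, with "confidence" (0 to 1); they miss things now and then, are a little off and sometimes report something else, mostly with a low value. They report only what shows in the picture. A call takes as long as a camera call.
- search_frame(name, camera): "rect" ([left, top, right, bottom] in pixels, round what is visible of it).
- masks_of(name, camera): "mask" (420x560 bool, what is visible of it) and "rect" ([left, top, right, bottom] in pixels, round what is visible of it).
The state is a dict: "time_s": time; "joint_positions": joint angles; "dq": joint speeds; "tau": joint torques, N m; "eef_pos": TCP position; "eef_rot": TCP orientation; "contact_force": force on the tool from outside, world axes, zero at the start; "torque": the same for the moment, N m; "grip_width": finger opening in m; "grip_force": force on a finger pad.
Only numpy, scipy, OpenCV 4.12 (cv2) and the standard library are available. Lean on these libraries where they do the work, as an engineer would, in place of code of your own. Each camera call takes 0.05 s, during which the arm holds its last target. There are 200 camera calls.

## Working session

There is one attempt and no reset: what is moved stays moved. The work goes in short steps, each a Python script; the robot and the scene stay as the last script left them, time stands still between calls to the robot, and variables do not carry over. Pictures are saved under pics/ and viewed, at most 14 in all, crops included, and the job is handed in when it is done.

```bash
ls; mkdir -p pics; python3 - <<'E'
from workcell import *
import cv2,numpy as np
for c in("scene","side"):
    p,d=get_image(c);cv2.imwrite(f"pics/{c}0.png",p[:,:,::-1])
    m=camera_model(c);print(c,np.round(m["K"],1).tolist(),np.round(m["R"],3).tolist(),np.round(m["t"],3))
    for n in("tin0","cabinet","door_grip","thumb","tray_pull","jar","beaker","core","latch"):
        print(n,[(np.round(r["rect"]).tolist(),round(r["confidence"],2)) for r in search_frame(n,c)][:6])
print(camera_model("wrist"));print(read_state())
E
```

```text
pics
workcell.py
scene [[498.6, 0.0, 272.1], [0.0, 498.6, 204.7], [0.0, 0.0, 1.0]] [[0.838, 0.545, -0.016], [0.394, -0.625, -0.674], [-0.377, 0.559, -0.739]] [-0.463 -0.192  1.62 ]
tin0 [([226.0, 229.0, 250.0, 254.0], 0.91), ([174.0, 241.0, 192.0, 271.0], 0.81), ([160.0, 310.0, 192.0, 341.0], 0.75), ([192.0, 211.0, 218.0, 236.0], 0.69)]
cabinet [([287.0, 123.0, 437.0, 260.0], 0.86)]
door_grip [([289.0, 132.0, 357.0, 229.0], 0.72), ([287.0, 126.0, 439.0, 260.0], 0.52)]
thumb [([291.0, 167.0, 315.0, 207.0], 0.47), ([171.0, 242.0, 194.0, 267.0], 0.47)]
tray_pull []
jar [([196.0, 258.0, 224.0, 298.0], 0.8)]
beaker [([247.0, 259.0, 276.0, 298.0], 0.8), ([291.0, 165.0, 314.0, 210.0], 0.24)]
core [([127.0, 260.0, 154.0, 298.0], 0.64)]
latch [([292.0, 165.0, 306.0, 209.0], 0.52)]
side [[403.0, 0.0, 282.9], [0.0, 403.0, 206.1], [0.0, 0.0, 1.0]] [[-0.936, -0.351, -0.003], [-0.196, 0.529, -0.825], [0.291, -0.772, -0.565]] [0.55  0.249 0.865]
tin0 [([351.0, 200.0, 370.0, 225.0], 0.83), ([304.0, 210.0, 329.0, 237.0], 0.81), ([344.0, 222.0, 370.0, 246.0], 0.78), ([323.0, 167.0, 346.0, 183.0], 0.46
[... 1000 characters left out ...]
ns': array([-1.46026900e-01,  3.41992714e-01,  1.52409258e+00,  1.83111329e-05,
        1.27540112e+00, -1.45992501e-01]), 'dq': array([ 1.09346386e-03, -3.68059868e-04, -3.34079527e-04,  5.23498142e-04,
       -4.18250770e-04,  4.44220796e-05]), 'tau': array([ 3.08025556e-04, -4.33565247e+01, -2.46275103e+01, -1.11767263e-04,
        3.07584141e-04,  1.72088626e-06]), 'eef_pos': array([5.25021169e-01, 1.03790439e-05, 2.42327886e-01]), 'eef_rot': array([7.07120826e-01, 7.07092734e-01, 3.87242131e-05, 3.73979033e-05]), 'contact_force': array([ 0.70671488, -0.27459386, -0.8606632 ]), 'torque': array([ 0.04014851,  0.03487208, -0.01354747]), 'grip_force': 0.0, 'grip_width': 0.08547728706308373}
```

View pics/scene0.png

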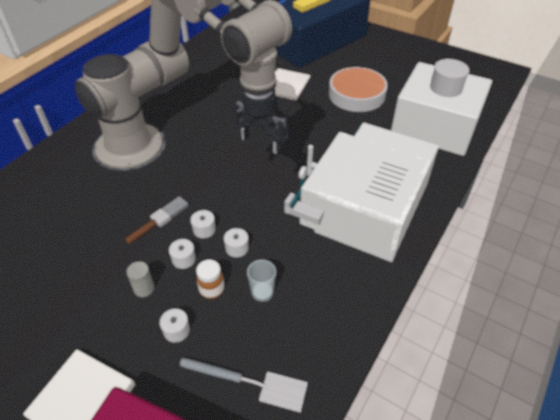

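View pics/side0.png

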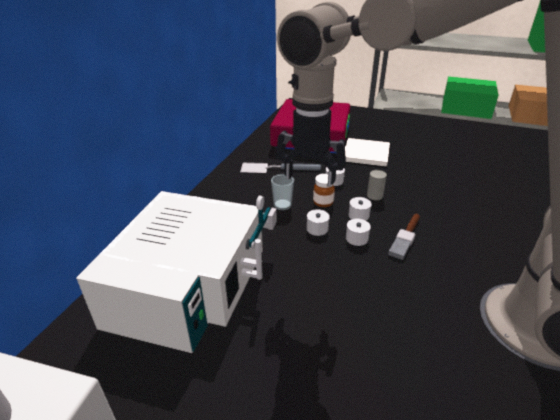

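The scene view shows four tins at about (203,224), (182,254), (236,242) and (175,325). The jar is at (210,279), the beaker at (262,280) and the core at (141,279). The cabinet is at about (370,190), with its latch at (298,200). The side view agrees. Next I'll measure from the depth clouds.

```bash
cat > h.py <<'E'
from workcell import *
import cv2,numpy as np
from scipy.spatial.transform import Rotation as Ro
def pose(c):
    m=camera_model(c)
    if c=="wrist":
        s=read_state();T=np.eye(4);T[:3,:3]=Ro.from_quat(s["eef_rot"]).as_matrix();T[:3,3]=s["eef_pos"]
        return m["K"],T@m["tool_from_camera"]
    T=np.eye(4);T[:3,:3]=m["R"].T;T[:3,3]=-m["R"].T@m["t"];return m["K"],T
def cloud(c):
    K,T=pose(c);p,d=get_image(c)
    v,u=np.mgrid[:d.shape[0],:d.shape[1]]
    X=np.dstack([(u-K[0,2])/K[0,0]*d,(v-K[1,2])/K[1,1]*d,d])@T[:3,:3].T+T[:3,3]
    X[d<=0]=np.nan
    return p,X
def circ(P):
    A=np.c_[2*P[:,:2],np.ones(len(P))];s=np.linalg.lstsq(A,(P[:,:2]**2).sum(1),rcond=None)[0]
    return s[:2]
def masks(n,c,lo=.3): return [m for m in masks_of(n,c) if m["confidence"]>lo]
def tops(n,c,X,h,lo=.3,r=.03):
    out=[]
    for m in masks(n,c,lo):
        P=X[m["mask"]];P=P[~np.isnan(P[:,0])]
        z=np.percentile(P[:,2],97) if len(P) else 0
        Q=P[(abs(P[:,2]-h)<.006)]
        if len(Q)>8:
            cc,rr=cv2.minEnclosingCircle(Q[:,:2].astype(np.float32))
            out.append((round(m["confidence"],2),*np.round(np.median(Q[:,:2],0),4),*np.round(cc,4),round(rr,4),round(z,4),len(Q)))
        else: out.append((round(m["confidence"],2),"few",np.round(np.median(P,0),3) if len(P) else None))
    return out
def yawq(a):  # tool down; jaw line (tool y) along world angle a
    y=np.array([np.cos(a),np.sin(a),0]);z=np.array([0,0,-1.]);x=np.cross(y,z)
    return Ro.from_matrix(np.c_[x,y,z]).as_quat()
E
python3 - <<'E'
from h import *
for c in("scene","side"):
    p,X=cloud(c)
    for n,h in(("tin0",.045),("jar",.085),("beaker",.09),("core",.08)):
        for o in tops(n,c,X,h): print(c,n,o)
    P=X.reshape(-1,3);P=P[~np.isnan(P[:,0])]
    for n in("cabinet",):
        m=masks(n,c)[0]["mask"];Q=X[m];Q=Q[abs(Q[:,2]-.15)<.006]
        r=cv2.minAreaRect(Q[:,:2].astype(np.float32));print(c,n,r,np.round(cv2.boxPoints(r),3).tolist(),np.median(Q[:,2]))
    for n in("thumb","door_grip","latch"):
        for m in masks(n,c): 
            Q=X[m["mask"]];print(c,n,m["rect"],np.round(np.nanpercentile(Q,[5,50,95],axis=0),3).tolist())
    np.save(f"{c}.npy",X)
E
```

```text
scene tin0 (0.9, np.float64(0.5636), np.float64(-0.4257), np.float64(0.5612), np.float64(-0.4245), 0.0321, np.float64(0.0505), 517)
scene tin0 (0.88, np.float64(0.4287), np.float64(-0.1509), np.float64(0.4238), np.float64(-0.1467), 0.0344, np.float64(0.0519), 308)
scene tin0 (0.73, np.float64(0.4452), np.float64(-0.2588), np.float64(0.4424), np.float64(-0.2559), 0.033, np.float64(0.05), 375)
scene tin0 (0.68, np.float64(0.5423), np.float64(-0.1537), np.float64(0.5402), np.float64(-0.1506), 0.0325, np.float64(0.0507), 343)
scene beaker (0.76, np.float64(0.6769), np.float64(-0.2287), np.float64(0.6738), np.float64(-0.2292), 0.0353, np.float64(0.0919), 172)
scene core (0.97, np.float64(0.4188), np.float64(-0.3814), np.float64(0.4171), np.float64(-0.3799), 0.027, np.float64(0.0837), 308)
scene cabinet ((0.73819899559021, 0.17308281362056732), (0.30697208642959595, 0.3279004693031311), 5.231217384338379) [[0.5699999928474426, 0.32199999690055847], [0.6000000238418579, -0.004000000189989805], [0.906000018119812, 0.024000000208616257], [0.8759999871253967, 0.3499999940395355]] 0.15025536798
[... 1382 characters left out ...]
float64(-0.3772), 0.0262, np.float64(0.0797), 119)
side cabinet ((0.7398595213890076, 0.17325058579444885), (0.31290730834007263, 0.3238820433616638), 5.313302516937256) [[0.5690000057220459, 0.3199999928474426], [0.5989999771118164, -0.0020000000949949026], [0.9110000133514404, 0.026000000536441803], [0.8809999823570251, 0.3490000069141388]] 0.14878531656464167
side thumb [245.2, 196.2, 268.0, 248.2] [[0.624, -0.028, 0.108], [0.631, 0.036, 0.123], [0.641, 0.103, 0.191]]
side door_grip [195.9, 196.1, 269.6, 328.3] [[0.601, 0.022, 0.019], [0.635, 0.165, 0.123], [0.672, 0.256, 0.15]]
side latch [344.8, 219.8, 366.5, 245.6] [[0.402, -0.166, 0.003], [0.427, -0.128, 0.04], [0.453, -0.117, 0.045]]
```

```bash
cat >> h.py <<'E'
PSI=np.deg2rad(5.27);CO=np.array([.787,.139])
def c2w(x,y,psi=None,co=None):
    a=PSI if psi is None else psi;o=CO if co is None else co
    return o+np.array([np.cos(a)*x-np.sin(a)*y,np.sin(a)*x+np.cos(a)*y])
def w2c(P):
    d=np.asarray(P)[...,:2]-CO;c,s=np.cos(PSI),np.sin(PSI)
    return np.stack([d[...,0]*c+d[...,1]*s,-d[...,0]*s+d[...,1]*c],-1)
E
python3 - <<'E'
from h import *
for i,(pos,a) in enumerate([((.55,.02,.44),0),((.6,.12,.40),0)]):
    reach(pos,yawq(a));hold(.3)
    p,X=cloud("wrist");cv2.imwrite(f"pics/w{i}.png",p[:,:,::-1]);np.save(f"w{i}.npy",X)
    P=X[~np.isnan(X[...,0])];C=w2c(P);z=P[:,2]
    s=(C[:,0]>-.25)&(C[:,0]<0.15)&(abs(C[:,1])<.22)
    for lo,hi,nm in((.17,.25,"thumb"),(.158,.169,"handle"),(.145,.155,"top"),):
        k=s&(z>lo)&(z<hi)
        if k.sum()<5: print(nm,k.sum());continue
        Q=C[k];print(nm,k.sum(),"cab",np.round(np.percentile(Q,[1,50,99],axis=0),4).tolist(),"w",np.round(np.median(P[k],0),4), "zmax",z[k].max().round(4))
    k=s&(abs(z-.15)<.004)&(C[:,1]<.12)
    # front edge of the door top: fit min x per y-bin away from handle and thumb
    e=[];f=[]
    for y in np.arange(-.12,.12,.005):
        q=C[k&(abs(C[:,1]-y)<.0025)]
        if len(q)>5: e.append((y,q[:,0].min()))
    for x in np.arange(-.15,.1,.005):
        q=C[k&(abs(C[:,0]-x)<.0025)]
        if len(q)>5: f.append((x,q[:,1].min()))
    print("front",np.round(e,4).tolist());print("right",np.round(f,4).tolist())
    print("z",np.median(z[k]))
E
```

```text
thumb 275 cab [[-0.1696, -0.1107], [-0.1666, -0.0941], [-0.1599, -0.0808]] w [0.6296 0.0301 0.193 ] zmax 0.1982
handle 94 cab [[-0.2017, -0.0907], [-0.1966, 0.0184], [-0.1686, 0.0241]] w [0.5895 0.1394 0.1659] zmax 0.1679
top 37273 cab [[-0.1548, -0.1188], [-0.027, -0.0042], [0.1059, 0.0931]] w [0.7609 0.1323 0.1512] zmax 0.1549
front [[-0.12, -0.1563], [-0.115, -0.1517], [-0.11, -0.1502], [-0.105, -0.1491], [-0.1, -0.1684], [-0.095, -0.1686], [-0.09, -0.1684], [-0.085, -0.1564], [-0.08, -0.1566], [-0.075, -0.1566], [-0.07, -0.1563], [-0.065, -0.1565], [-0.06, -0.1565], [-0.055, -0.1565], [-0.05, -0.1564], [-0.045, -0.1565], [-0.04, -0.1566], [-0.035, -0.1565], [-0.03, -0.1566], [-0.025, -0.1565], [-0.02, -0.1566], [-0.015, -0.1566], [-0.01, -0.1564], [-0.005, -0.1566], [0.0, -0.1563], [0.005, -0.1563], [0.01, -0.1562], [0.015, -0.2017], [0.02, -0.2023], [0.025, -0.1565], [0.03, -0.1564], [0.035, -0.1564], [0.04, -0.1566], [0.045, -0.1563], [0.05, -0.1565], [0.055, -0.1563], [0.06, -0.1566], [0.065, -0.1562], [0.07, -0.1563], [0.075, -0.1563], [0.08, -0.1564], [0.085, -0.1563], [0.09
[... 2396 characters left out ...]
 [-0.09, -0.1215], [-0.085, -0.1207], [-0.08, -0.1207], [-0.075, -0.1211], [-0.07, -0.1217], [-0.065, -0.1191], [-0.06, -0.1199], [-0.055, -0.1206], [-0.05, -0.1209], [-0.045, -0.121], [-0.04, -0.1222], [-0.035, -0.1204], [-0.03, -0.1212], [-0.025, -0.1216], [-0.02, -0.1221], [-0.015, -0.1214], [-0.01, -0.1217], [-0.005, -0.1212], [0.0, -0.1206], [0.005, -0.1214], [0.01, -0.122], [0.015, -0.1211], [0.02, -0.1214], [0.025, -0.1218], [0.03, -0.1208], [0.035, -0.1213], [0.04, -0.1217], [0.045, -0.121], [0.05, -0.1216], [0.055, -0.1216], [0.06, -0.1213], [0.065, -0.1215], [0.07, -0.122], [0.075, -0.1207], [0.08, -0.1209], [0.085, -0.1219], [0.09, -0.1203], [0.095, -0.1212]]
z 0.15122662656726404
```

View pics/w1.png

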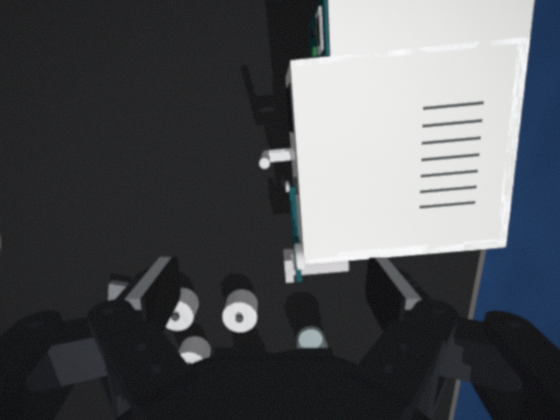

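```bash
cat >> h.py <<'E'
CO=c2w(-.0012,.0039)
H=c2w(-.11,.125)
def thumb(phi,th,dz=0):
    u,v=.075*np.cos(th)-.064*np.sin(th),.064*np.cos(th)+.075*np.sin(th)
    xy=c2w(-.053,-(.150+u),PSI-phi,H)
    return np.r_[xy,.116+v-.008+dz],yawq(PSI-phi)
def st(*k):
    s=read_state();print("t%.1f w%.4f F"%(s["time_s"],s["grip_width"]),np.round(s["contact_force"],1),np.round(s["eef_pos"],3),"gf%.0f"%s["grip_force"])
    return s
E
python3 - <<'E'
from h import *
command_gripper(.04)
p,q=thumb(0,0,.06);reach(p,q);p,q=thumb(0,0);print(move_straight(p,q,.1,max_force=15))
st();command_gripper(0,40);st();print(read_state()["joint_positions"].round(2))
for th in(.1,.2,.3,.42):
    p,q=thumb(0,th);move_straight(p,q,.06);st()
for ph in(.08,.16,.3):
    p,q=thumb(ph,.42);move_straight(p,q,.08);st()
p,X=cloud("side");cv2.imwrite("pics/s1.png",p[120:380,150:400,::-1].repeat(2,0).repeat(2,1))
E
```

```text
False
t6.0 w0.0401 F [0.2 0.7 0.9] [0.633 0.028 0.173] gf0
t6.4 w0.0095 F [-1.6  0.3  4.9] [0.633 0.028 0.173] gf41
[-0.08  0.6   1.3   0.    1.24 -0.17]
t6.7 w0.0093 F [-0.4 -4.1  1. ] [0.632 0.035 0.18 ] gf41
t7.0 w0.0093 F [-0.3 -2.7  1. ] [0.631 0.043 0.186] gf40
t7.3 w0.0091 F [-1.1 -3.3  0.2] [0.63  0.051 0.191] gf40
t7.7 w0.0097 F [-0.2 -1.  -1. ] [0.629 0.061 0.197] gf40
t8.0 w0.0093 F [ 0.1 -0.1 -2. ] [0.614 0.064 0.197] gf40
t8.4 w0.0092 F [ 1.5  0.2 -2.3] [0.599 0.069 0.197] gf40
t8.9 w0.0094 F [ 0.7  2.4 -3.9] [0.573 0.08  0.197] gf39
```

View pics/s1.png

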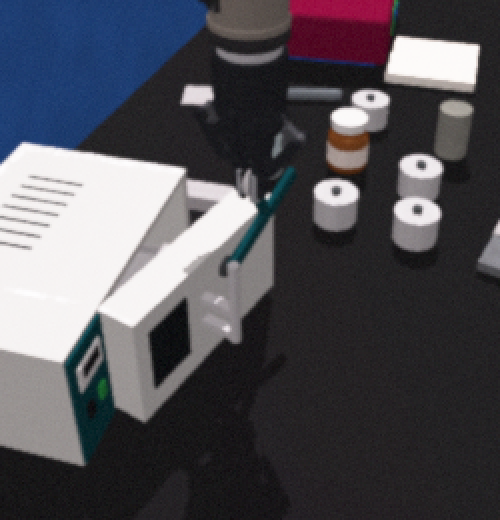

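The crop shows the door partly open, the teal bar raised at about (265,215) and the disc between the jaws. I'll lower the bar and keep swinging.

```bash
python3 - <<'E'
from h import *
for th in(.2,0.):
    p,q=thumb(.3,th);move_straight(p,q,.08)
st()
for ph in np.arange(.45,1.96,.125):
    p,q=thumb(ph,0);move_straight(p,q,.13)
st();command_gripper(.04);p,q=thumb(1.95,0,.09);move_straight(p,q,.15)
command_gripper(.06)
tp=lambda x,dz=0:(np.r_[c2w(-.13-x,0),.106+dz],yawq(PSI+np.pi/2))
print(solve_ik(*tp(0,.09)))
reach(*tp(.1,.15));hold(.2)
p,X=cloud("scene");cv2.imwrite("pics/s2.png",p[:,:,::-1])
p,X=cloud("wrist");cv2.imwrite("pics/w2.png",p[:,:,::-1]);np.save("w2.npy",X)
P=X[~np.isnan(X[...,0])];C=w2c(P);k=(abs(C[:,0]+.13)<.03)&(abs(C[:,1])<.03)&(P[:,2]>.11)&(P[:,2]<.14)
print(k.sum(),np.percentile(np.c_[C,P[:,2]][k],[2,50,98],axis=0).round(4) if k.any() else"");st()
E
```

```text
t9.8 w0.0098 F [2.3 4.1 5.1] [0.567 0.048 0.173] gf41
t14.7 w0.0093 F [-0.7  1.4  8.8] [0.465 0.372 0.173] gf42
[ 8.23940309e-02  6.45298966e-01  1.14714675e+00 -4.44089210e-16
  1.34914694e+00 -1.58038115e+00]
512 [[-0.1363 -0.0117  0.1108]
 [-0.1346  0.0006  0.1265]
 [-0.1245  0.012   0.1283]]
t19.8 w0.0601 F [0.2 0.3 0.3] [0.556 0.122 0.256] gf0
```

View pics/s2.png

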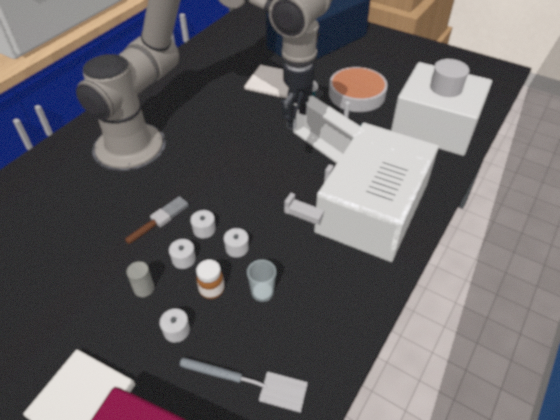

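The scene view shows the door wide open at about (325,135) and the tray tab at (330,172). The wrist depth puts the tab where expected, so I'll pull the tray.

```bash
python3 - <<'E'
from h import *
tp=lambda x,dz=0:(np.r_[c2w(-.13-x,0),.106+dz],yawq(PSI+np.pi/2))
reach(*tp(0,.08));print(move_straight(*tp(0),.1,max_force=15));command_gripper(0,60);st()
move_straight(*tp(.17),.12);st()
print(move_straight(*tp(.183),.03,max_force=15));st()
command_gripper(.06);move_straight(*tp(.18,.12),.2)
reach(np.r_[c2w(-.22,0),.33],yawq(PSI+np.pi/2));hold(.2)
p,X=cloud("wrist");cv2.imwrite("pics/w3.png",p[:,:,::-1]);np.save("w3.npy",X)
P=X[~np.isnan(X[...,0])];C=w2c(P)
k=(abs(C[:,0]+.18)<.11)&(abs(C[:,1])<.11)&(abs(P[:,2]-.035)<.005);print("floor",np.percentile(np.c_[C,P[:,2]][k],[1,50,99],axis=0).round(4))
k=(abs(C[:,0]+.31)<.03)&(abs(C[:,1])<.03)&(P[:,2]>.115);print("tab",np.percentile(np.c_[C,P[:,2]][k],[1,50,99],axis=0).round(4))
p,X=cloud("scene")
for o in tops("tin0","scene",X,.045):print(o)
p,X=cloud("side")
for o in tops("tin0","side",X,.045):print(o)
E
```

```text
False
t21.7 w0.0231 F [-1.8 -0.   3.3] [0.656 0.131 0.107] gf59
t23.3 w0.0231 F [-2.2  3.5  8.4] [0.486 0.116 0.107] gf60
True
t23.7 w0.0229 F [2.  1.8 1.8] [0.477 0.115 0.107] gf61
floor [[-0.2885 -0.0896  0.0303]
 [-0.1928 -0.0023  0.036 ]
 [-0.0725  0.0897  0.0383]]
tab [[-3.149e-01 -1.090e-02  1.173e-01]
 [-3.091e-01  3.000e-04  1.269e-01]
 [-3.036e-01  1.150e-02  1.288e-01]]
(0.83, np.float64(0.445), np.float64(-0.2587), np.float64(0.4431), np.float64(-0.2561), 0.0332, np.float64(0.0511), 371)
(0.76, np.float64(0.5408), np.float64(-0.1556), np.float64(0.5397), np.float64(-0.1523), 0.0312, np.float64(0.0509), 324)
(0.7, np.float64(0.5634), np.float64(-0.4268), np.float64(0.5606), np.float64(-0.4254), 0.0314, np.float64(0.0504), 499)
(0.63, np.float64(0.4285), np.float64(-0.1501), np.float64(0.4251), np.float64(-0.1485), 0.0324, np.float64(0.0509), 308)
(0.47, np.float64(0.568), np.float64(0.1189), np.float64(0.6689), np.float64(0.1945), 0.2892, np.float64(0.1533), 1049)
(0.95, np.float64(0.4439), np.float64(-0.2494), np.float64(0.4426), np.float64(-0.2282), 0.0589, np.float64(0.0475), 227)
(0.92, np.float64(0.5405), np.float64(-0.145), np.float64(0.5411), np.float64(-0.1504), 0.0323, np.float64(0.0467), 245)
(0.59, np.float64(0.5642), np.float64(-0.418), np.float64(0.5636), np.float64(-0.4233), 0.033, np.float64(0.0487), 143)
```

View pics/w3.png

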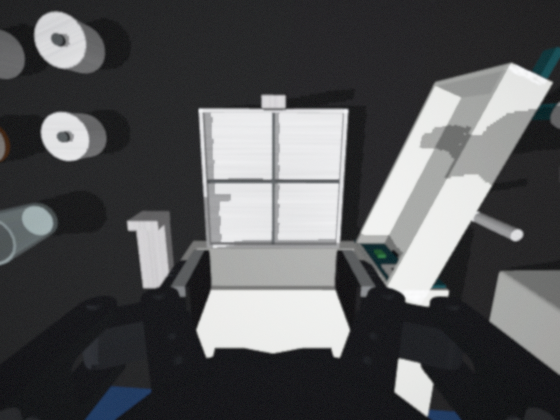

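The wrist view shows the tray fully out with four empty compartments in x 205–345, y 110–240. The door is clear to the right. I'll load the rear-right compartment first, using a tilted tool to clear the roof.

```bash
cat >> h.py <<'E'
UX=np.array([np.cos(PSI),np.sin(PSI)])
def tq(t,flip=1):
    d=np.r_[UX*np.sin(t),-np.cos(t)];y=np.array([-UX[1],UX[0],0])
    return d,Ro.from_matrix(np.c_[np.cross(y,d),y,d]).as_quat()
def G(xy,z,t):
    d,q=tq(t);return np.r_[xy,z]+.008*d,q
def find(xy,back=.06,z=.26):
    reach(np.r_[xy-UX*back,z],tq(0)[1]);hold(.25)
    p,X=cloud("wrist");best=None
    for o in tops("tin0","wrist",X,.046,.2):
        print(" ",o)
        if o[1]=="few":continue
        c=np.array(o[3:5]);d=np.linalg.norm(c-xy)
        if d<.06 and abs(o[5]-.031)<.004 and(best is None or d<best[0]):best=(d,c)
    return None if best is None else best[1]
GH=.037
def pick(xy,t):
    command_gripper(.08)
    reach(*G(xy,.15,t));f=move_straight(*G(xy,GH,t),.12,max_force=12);print("touch",f)
    command_gripper(.03,60);st();move_straight(*G(xy,.20,t),.2);hold(.2)
    s=st();return abs(s["grip_width"]-.06)<.006
def place(x,y,t):
    xy=c2w(x,y);reach(*G(xy,.20,t));s=st()
    if abs(s["grip_width"]-.06)>.006:print("LOST");return
    move_straight(*G(xy,.035+GH+.012,t),.15)
    print("down",move_straight(*G(xy,.035+GH-.002,t),.03,max_force=5));st()
    command_gripper(.072);move_straight(*G(xy,.17,t),.2)
E
python3 - <<'E'
from h import *
xy=find(np.array([.540,-.151]));print(xy)
if xy is not None and pick(xy,np.deg2rad(20)):
    place(-.139,-.046,np.deg2rad(20))
    reach(np.r_[c2w(-.22,0),.33],yawq(PSI+np.pi/2));hold(.2)
    p,X=cloud("wrist");cv2.imwrite("pics/w4.png",p[:,:,::-1])
    for o in tops("tin0","wrist",X,.081,.2):print(o,w2c(np.array(o[3:5])) if o[1]!="few" else"")
st()
E
```

```text
(0.96, np.float64(0.4257), np.float64(-0.1476), np.float64(0.4264), np.float64(-0.1476), 0.0305, np.float64(0.0519), 2442)
  (0.72, np.float64(0.5376), np.float64(-0.1511), np.float64(0.5402), np.float64(-0.151), 0.0311, np.float64(0.0519), 1964)
  (0.59, np.float64(0.5594), np.float64(-0.4208), np.float64(0.5617), np.float64(-0.4237), 0.0317, np.float64(0.0519), 2082)
  (0.59, np.float64(0.4422), np.float64(-0.2548), np.float64(0.4433), np.float64(-0.2557), 0.0306, np.float64(0.052), 2443)
  (0.51, np.float64(0.5705), np.float64(0.1162), np.float64(0.574), np.float64(0.1229), 0.1325, np.float64(0.0929), 2986)
[ 0.5402 -0.151 ]
touch False
t29.9 w0.0582 F [-2.3 -0.3  6.4] [ 0.543 -0.151  0.031] gf63
t31.0 w0.0585 F [ 0.1  0.4 -0.4] [ 0.542 -0.151  0.191] gf64
t32.0 w0.0582 F [-0.1  0.2 -1.5] [0.654 0.084 0.192] gf64
down True
t33.4 w0.0585 F [0.3 0.9 5.6] [0.655 0.085 0.065] gf72
(0.95, 'few', array([ 0.448, -0.229,  0.019])) 
(0.85, np.float64(0.6227), np.float64(0.0971), np.float64(0.6301), np.float64(0.0822), 0.0355, np.float64(0.0967), 436) [-0.16025381 -0.04604876]
(0.82, 'few', array([ 0.428, -0.139,  0.046])) 
t35.4 w0.0721 F [0.1 0.8 0. ] [0.566 0.122 0.329] gf0
```

View pics/w4.png

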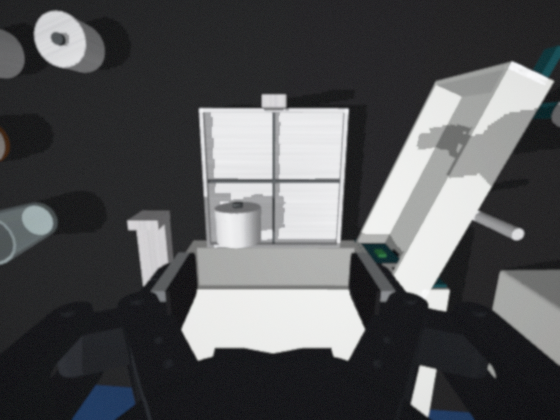

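The tin at (238,225) seems to be lying on its side: its knob is at (238,204) facing the robot and its top is about 95 mm high. I'll check from the fixed cameras.

```bash
python3 - <<'E'
from h import *
p,X=cloud("wrist");C=w2c(X)
k=(abs(C[...,1]+.046)<.006)&(abs(C[...,0]+.15)<.07)&(X[...,2]>.04)&(X[...,2]<.14)
Q=np.c_[C[k],X[k][:,2]];Q=Q[np.argsort(Q[:,0])];print(np.round(Q[::max(1,len(Q)//25)],3).tolist())
reach([.45,-.1,.4],yawq(PSI+np.pi/2));hold(.2)
p,X=cloud("scene");a=p[130:260,250:400,::-1];p2,_=cloud("side");b=p2[190:320,170:320,::-1]
cv2.imwrite("pics/c5.png",cv2.resize(np.hstack([a,b]),None,fx=2.6,fy=2.6))
E
```

```text
[[-0.213, -0.05, 0.042], [-0.211, -0.042, 0.044], [-0.188, -0.049, 0.062], [-0.187, -0.043, 0.065], [-0.185, -0.05, 0.072], [-0.182, -0.049, 0.073], [-0.182, -0.041, 0.085], [-0.181, -0.044, 0.074], [-0.181, -0.04, 0.053], [-0.179, -0.047, 0.098], [-0.177, -0.045, 0.094], [-0.175, -0.046, 0.096], [-0.172, -0.043, 0.096], [-0.169, -0.052, 0.096], [-0.167, -0.052, 0.096], [-0.164, -0.05, 0.096], [-0.161, -0.042, 0.095], [-0.159, -0.044, 0.096], [-0.157, -0.052, 0.096], [-0.154, -0.045, 0.096], [-0.151, -0.05, 0.096], [-0.148, -0.041, 0.095], [-0.146, -0.045, 0.096], [-0.143, -0.04, 0.095], [-0.14, -0.051, 0.095], [-0.137, -0.05, 0.095]]
```

View pics/c5.png

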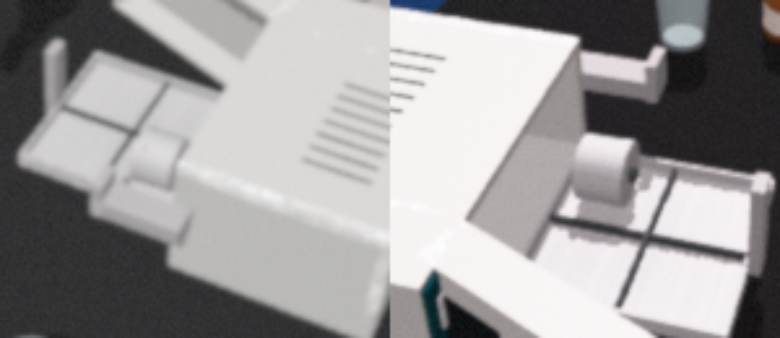

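Both crops confirm it: the tin lies on its side in the rear-right compartment, lid towards the robot. I'll grip it leaning back 45°, carry it to free bench, turn it upright to lean 45° forward, set it down and regrasp.

```bash
cat >> h.py <<'E'
def tqf(t):  # camera on the far side
    d,q=tq(t);return d,(Ro.from_quat(q)*Ro.from_euler("z",np.pi)).as_quat()
def GF(xy,z,t):
    d,q=tqf(t);return np.r_[xy,z]+.008*d,q
E
python3 - <<'E'
from h import *
D=np.deg2rad;xy=c2w(-.170,-.046);b=np.array([.43,-.03])
ok=[solve_ik(*GF(*a)) for a in((xy,.18,D(45)),(xy,.071,D(45)),(b,.25,D(45)),(b,.25,0),(b,.25,D(-45)),(b,.035,D(-45)))]
for o in ok:print(None if o is None else o.round(2))
if all(o is not None for o in ok):
    command_gripper(.074)
    reach(*GF(xy,.25,D(20)));reach(*GF(xy,.18,D(45)))
    print("touch",move_straight(*GF(xy,.071,D(45)),.08,max_force=10));st()
    command_gripper(.03,90);st()
    move_straight(*GF(xy,.20,D(45)),.12);s=st()
E
```

```text
None
[-0.03  0.6   2.09  2.87  0.34 -1.4 ]
[-0.56 -0.12  2.34  1.1   0.5   0.04]
[-0.25  0.17  1.76 -0.    1.21  1.23]
[-0.14  0.62  1.31 -0.18  1.98  1.34]
[-0.14  0.89  1.45 -0.16  1.57  1.41]
```

```bash
python3 - <<'E'
from h import *
D=np.deg2rad;xy=c2w(-.170,-.046);b=np.array([.43,-.03])
for t in(25,30,35,40,45):
    for z in(.071,.12,.17):
        for nm,f in(("F",GF),("N",G)):
            o=solve_ik(*f(xy,z,D(t)));print(t,z,nm,None if o is None else o.round(2))
for t in(-45,-55,-60):
    for x in(.38,.43,.48):
        for z in (.036,.2): o=solve_ik(*GF(np.array([x,-.03]),z,D(t)));print(t,x,z,None if o is None else o.round(2))
E
```

```text
25 0.071 F [-0.01  0.57  1.83  0.15  0.31  1.34]
25 0.071 N [-0.01  0.57  1.83  0.15  0.31 -1.8 ]
25 0.12 F [-0.01  0.49  1.79  0.11  0.43  1.38]
25 0.12 N [-0.01  0.49  1.79  0.11  0.43 -1.76]
25 0.17 F [-0.01  0.42  1.74  0.08  0.55  1.4 ]
25 0.17 N [-0.01  0.42  1.74  0.08  0.55 -1.74]
30 0.071 F None
30 0.071 N None
30 0.12 F [-0.02  0.48  1.86  0.2   0.29  1.29]
30 0.12 N [-0.02  0.48  1.86  0.2   0.29 -1.86]
30 0.17 F [-0.02  0.4   1.81  0.14  0.41  1.35]
30 0.17 N [-0.02  0.4   1.81  0.14  0.41 -1.79]
35 0.071 F None
35 0.071 N None
35 0.12 F None
35 0.12 N None
35 0.17 F None
35 0.17 N None
40 0.071 F None
40 0.071 N None
40 0.12 F None
40 0.12 N None
40 0.17 F None
40 0.17 N None
45 0.071 F [-0.03  0.6   2.09  2.87  0.34 -1.4 ]
45 0.071 N [-0.03  0.6   2.09  2.87  0.34  1.74]
45 0.12 F None
45 0.12 N None
45 0.17 F None
45 0.17 N None
-45 0.38 0.036 [-0.15  0.83  1.61 -0.17  1.47  1.42]
-45 0.38 0.2 [-0.15  0.59  1.52 -0.17  1.8   1.36]
-45 0.43 0.036 [-0.14  0.89  1.45 -0.16  1.57  1.41]
-45 0.43 0.2 [-0.14  0.67  1.37 -0.17  1.87  1.36]
-45 0.48 0.036 [-0.13  0.96  1.28 -0.16  1.68  1.4 ]
-45 0.48 0.2 [-0.13  0.76  1.19 -0.17  1.96  1.35]
-55 0.38 0.036 [-0.14  0.93  1.51 -0.19  1.65  1.42]
-55 0.38 0.2 [-0.14  0.69  1.45 -0.2   1.94  1.37]
-55 0.43 0.036 [-0.13  0.99  1.34 -0.18  1.75  1.41]
-55 0.43 0.2 [-0.13  0.77  1.29 -0.2   2.03  1.36]
-55 0.48 0.036 [-0.12  1.06  1.16 -0.18  1.87  1.4 ]
-55 0.48 0.2 [-0.12  0.86  1.1  -0.2   2.13  1.34]
-60 0.38 0.036 [-0.13  0.98  1.46 -0.2   1.73  1.43]
-60 0.38 0.2 [-0.13  0.74  1.43 -0.21  2.01  1.37]
-60 0.43 0.036 [-0.12  1.04  1.29 -0.19  1.84  1.41]
-60 0.43 0.2 [-0.12  0.82  1.25 -0.21  2.1   1.35]
-60 0.48 0.036 [-0.11  1.11  1.1  -0.19  1.96  1.39]
-60 0.48 0.2 [-0.11  0.9   1.06 -0.22  2.2   1.34]
```

```bash
python3 - <<'E'
from h import *
D=np.deg2rad;xy=c2w(-.170,-.046);b=np.array([.43,-.03]);t=D(24)
command_gripper(.074)
reach(*G(xy,.19,t))
print("touch",move_straight(*G(xy,.071,t),.08,max_force=10));st()
command_gripper(.03,90);st()
move_straight(*G(xy,.20,t),.12);s=st()
if abs(s["grip_width"]-.06)<.008:
    reach(*G(b,.22,0));reach(*G(b,.22,D(-50)));s=st()
    move_straight(*G(b,.06,D(-50)),.12)
    print("down",move_straight(*G(b,.034,D(-50)),.03,max_force=12));st()
    command_gripper(.075);st()
    hold(.3);d=tq(D(-50))[0];s=read_state();move_straight(s["eef_pos"]-.10*d,None,.1)
    reach(np.r_[.36,-.03,.28],tq(0)[1]);hold(.2)
    p,X=cloud("wrist");cv2.imwrite("pics/w6.png",p[:,:,::-1])
    for o in tops("tin0","wrist",X,.046,.2):print(o)
E
```

```text
touch False
t39.9 w0.0741 F [-0.4  0.6 -0.1] [0.624 0.082 0.064] gf0
t40.2 w0.0576 F [0.2 1.5 5. ] [0.625 0.082 0.065] gf96
t41.4 w0.0573 F [ 0.1 -0.1 -1.2] [0.623 0.082 0.192] gf96
t43.1 w0.0574 F [ 0.1  0.1 -1. ] [ 0.424 -0.03   0.214] gf96
down True
t45.2 w0.0574 F [ 2.5 -0.7  6.1] [ 0.424 -0.031  0.037] gf97
t45.6 w0.0749 F [-0.1 -0.1  0. ] [ 0.423 -0.031  0.036] gf0
(0.85, np.float64(0.4408), np.float64(-0.2531), np.float64(0.4433), np.float64(-0.2554), 0.0313, np.float64(0.0517), 1856)
(0.8, 'few', array([ 0.559, -0.396,  0.011]))
(0.77, np.float64(0.4233), np.float64(-0.1461), np.float64(0.4256), np.float64(-0.1475), 0.0308, np.float64(0.0519), 1769)
(0.62, np.float64(0.4338), np.float64(-0.0283), np.float64(0.4361), np.float64(-0.0281), 0.0307, np.float64(0.052), 1699)
```

```bash
ls pics
```

```text
c5.png
s1.png
s2.png
scene0.png
side0.png
w0.png
w1.png
w2.png
w3.png
w4.png
w6.png
```

The tin stands upright again at (0.436, -0.028). I'll place it again, taking pictures at each stage to see where it tips.

```bash
python3 - <<'E'
from h import *
t=np.deg2rad(20);xy=np.array([.436,-.028])
ims=[]
def snap():
    p,X=cloud("side");ims.append(p[190:300,220:340,::-1])
if pick(xy,t):
    x,y=-.139,-.046;c=c2w(x,y)
    reach(*G(c,.20,t));st();snap()
    move_straight(*G(c,.035+GH+.012,t),.12)
    print("down",move_straight(*G(c,.035+GH-.003,t),.02,max_force=5));st();snap()
    command_gripper(.075);hold(.3);st();snap()
    move_straight(*G(c,.10,t),.06);snap()
    move_straight(*G(c,.17,t),.15);snap()
    reach(*G(c2w(-.3,-.1),.3,0));hold(.2);snap()
    cv2.imwrite("pics/c7.png",cv2.resize(np.vstack([np.hstack(ims[:3]),np.hstack(ims[3:])]),None,fx=2.2,fy=2.2))
E
```

```text
Traceback (most recent call last):
  File "h.py", line 68, in pick
    reach(*G(xy,.15,t));f=move_straight(*G(xy,GH,t),.12,max_force=12);print("touch",f)
                          ~~~~~~~~~~~~~^^^^^^^^^^^^^^^^^^^^^^^^^^^^^^
host.PlanningError: the arm cannot follow that straight line within its joint ranges
```

```bash
python3 - <<'E'
from h import *
for xy in((.436,-.028),(.4256,-.1475),(.4433,-.2555),(.5617,-.4237)):
    r=[t for t in range(0,26) if all(solve_ik(*G(np.array(xy),z,np.deg2rad(t))) is not None for z in(GH,.1,.15))];print(xy,max(r))
E
```

```text
(0.436, -0.028) 14
(0.4256, -0.1475) 24
(0.4433, -0.2555) 24
(0.5617, -0.4237) 25
```

```bash
python3 - <<'E'
from h import *
t=np.deg2rad(13);xy=np.array([.436,-.028])
ims=[]
def snap():
    p,X=cloud("side");ims.append(p[190:300,220:340,::-1])
if pick(xy,t):
    x,y=-.142,-.046;c=c2w(x,y)
    reach(*G(c,.20,t));st();snap()
    move_straight(*G(c,.035+GH+.012,t),.12)
    print("down",move_straight(*G(c,.035+GH-.003,t),.02,max_force=5));st();snap()
    command_gripper(.075);hold(.3);st();snap()
    move_straight(*G(c,.10,t),.06);snap()
    move_straight(*G(c,.17,t),.15);snap()
    reach(*G(c2w(-.3,-.1),.3,0));hold(.2);snap()
    cv2.imwrite("pics/c7.png",cv2.resize(np.vstack([np.hstack(ims[:3]),np.hstack(ims[3:])]),None,fx=2.2,fy=2.2))
E
```

```text
touch False
t51.3 w0.0582 F [-3.6 -0.5  9.5] [ 0.438 -0.028  0.03 ] gf62
t52.5 w0.0582 F [-0.3  0.4 -0.9] [ 0.437 -0.028  0.191] gf64
t53.5 w0.0583 F [-0.5  0.4 -0.6] [0.649 0.084 0.192] gf64
down True
t54.8 w0.0582 F [-1.  -0.7  3.8] [0.651 0.084 0.077] gf65
t55.5 w0.0751 F [ 0.4 -0.5  0.2] [0.651 0.084 0.076] gf0
```

View pics/c7.png

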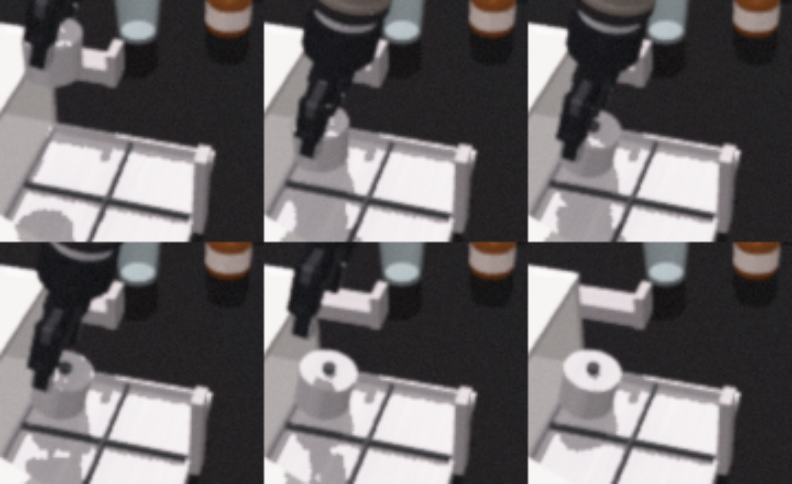

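In the strip the tin ends upright in the rear-right compartment; it looked tilted in the grip at touch-down (frame 2). I'll check the placed tin's depth, then pick the next one and inspect it in the hand.

```bash
python3 - <<'E'
from h import *
reach(np.r_[c2w(-.26,-.03),.33],tq(0)[1]);hold(.2)
p,X=cloud("wrist")
for o in tops("tin0","wrist",X,.081,.2):
    if o[1]!="few":print(o,w2c(np.array(o[3:5])).round(4))
t=np.deg2rad(13)
def crop(c,w):
    m=camera_model(c);q=m["K"]@(m["R"]@w+m["t"]);u,v=(q[:2]/q[2]).astype(int)
    p,_=cloud(c);u=np.clip(u,50,509);v=np.clip(v,45,374);return cv2.resize(p[v-45:v+45,u-50:u+50,::-1],None,fx=2.6,fy=2.6)
xy=find(np.array([.4256,-.1475]));print(xy)
if xy is not None and pick(xy,t):
    w=np.r_[xy,.2];a=[crop("side",w),crop("scene",w)]
    c=c2w(-.142,.046);reach(*G(c,.20,t));st();w=np.r_[c,.2];a+=[crop("side",w),crop("scene",w)]
    cv2.imwrite("pics/c8.png",np.vstack([np.hstack(a[:2]),np.hstack(a[2:])]))
E
```

```text
(0.74, np.float64(0.6275), np.float64(0.081), np.float64(0.6398), np.float64(0.0828), 0.0305, np.float64(0.0929), 868) [-0.1505 -0.0463]
  (0.85, np.float64(0.4239), np.float64(-0.1477), np.float64(0.4263), np.float64(-0.1474), 0.031, np.float64(0.0519), 1949)
  (0.8, np.float64(0.5464), np.float64(-0.4312), np.float64(0.5599), np.float64(-0.4256), 0.0312, np.float64(0.0479), 816)
  (0.74, np.float64(0.4383), np.float64(-0.2545), np.float64(0.4431), np.float64(-0.2558), 0.031, np.float64(0.0521), 1772)
  (0.73, np.float64(0.6188), np.float64(0.0851), np.float64(0.6227), np.float64(0.0885), 0.0159, np.float64(0.0864), 76)
[ 0.4263 -0.1474]
touch False
t62.3 w0.0585 F [-4.2 -0.2  9.3] [ 0.428 -0.147  0.03 ] gf62
t63.5 w0.0584 F [-0.7 -0.1 -1.7] [ 0.428 -0.147  0.191] gf65
t65.0 w0.0579 F [ 0.  -0.3 -1.6] [0.642 0.174 0.192] gf64
```

View pics/c8.png

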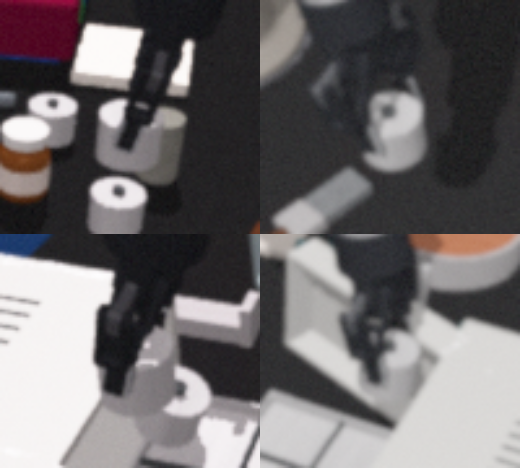

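```bash
cat >> h.py <<'E'
def lid(X,c,z0,r=.05):
    """plane fit (RANSAC) to lid points near xy c, height z0; normal in cabinet axes"""
    P=X[(np.hypot(X[...,0]-c[0],X[...,1]-c[1])<r)&(abs(X[...,2]-z0)<.025)]
    rng=np.random.default_rng(0);best=None
    for _ in range(400):
        a=P[rng.choice(len(P),3,False)];n=np.cross(a[1]-a[0],a[2]-a[0]);l=np.linalg.norm(n)
        if l<1e-6:continue
        n/=l;n*=np.sign(n[2])
        if n[2]<.6:continue
        k=abs((P-a[0])@n)<.002
        if best is None or k.sum()>best.sum():best=k
    Q=P[best];n=np.linalg.svd(Q-Q.mean(0))[2][2];n*=np.sign(n[2])
    return len(Q),np.round(w2c(Q.mean(0)),4),np.round(Q[:,2].mean(),4),"tilt deg x' %.1f y' %.1f"%tuple(np.degrees([n[0]*UX[0]+n[1]*UX[1],-n[0]*UX[1]+n[1]*UX[0]]))
E
python3 - <<'E'
from h import *
d=Ro.from_quat(read_state()["eef_rot"]).as_matrix();print(d.round(3).tolist())
for c in("side","scene"):
    p,X=cloud(c)
    print(c,"placed",lid(X,c2w(-.145,-.046),.08,.04));print(c,"held",lid(X,c2w(-.142,.046),.208,.045))
    print(c,"B",lid(X,np.array([.4433,-.2558]),.045,.04))
E
```

```text
[[-0.97, -0.09, 0.224], [-0.088, 0.996, 0.02], [-0.225, -0.0, -0.974]]
side placed (184, array([-0.1467, -0.0498]), np.float64(0.0821), "tilt deg x' -20.1 y' -1.5")
side held (192, array([-0.1563,  0.0473]), np.float64(0.2056), "tilt deg x' -4.6 y' 1.0")
side B (169, array([-0.3752, -0.3618]), np.float64(0.0431), "tilt deg x' 0.4 y' -0.7")
scene placed (110, array([-0.1478, -0.0501]), np.float64(0.0849), "tilt deg x' -19.2 y' 1.1")
scene held (138, array([-0.1338,  0.0453]), np.float64(0.2078), "tilt deg x' 4.5 y' -1.2")
scene B (225, array([-0.377 , -0.3658]), np.float64(0.046), "tilt deg x' -0.8 y' 1.1")
```

```bash
python3 - <<'E'
from h import *
X=np.load("w3.npy");C=w2c(X)
for c in(235,310):
    print([(r,*C[r,c].round(3),X[r,c,2].round(3)) for r in list(range(104,122,2))+list(range(174,190,2))+list(range(230,250,2))])
E
```

```text
[(104, np.float64(-0.314), np.float64(-0.053), np.float64(0.002)), (106, np.float64(-0.311), np.float64(-0.053), np.float64(0.003)), (108, np.float64(-0.309), np.float64(-0.053), np.float64(0.002)), (110, np.float64(-0.304), np.float64(-0.048), np.float64(0.049)), (112, np.float64(-0.302), np.float64(-0.048), np.float64(0.049)), (114, np.float64(-0.3), np.float64(-0.049), np.float64(0.036)), (116, np.float64(-0.297), np.float64(-0.049), np.float64(0.035)), (118, np.float64(-0.295), np.float64(-0.049), np.float64(0.037)), (120, np.float64(-0.292), np.float64(-0.05), np.float64(0.036)), (174, np.float64(-0.221), np.float64(-0.052), np.float64(0.037)), (176, np.float64(-0.218), np.float64(-0.052), np.float64(0.035)), (178, np.float64(-0.216), np.float64(-0.052), np.float64(0.037)), (180, np.float64(-0.214), np.float64(-0.051), np.float64(0.043)), (182, np.float64(-0.211), np.float64(-0.051), np.float64(0.044)), (184, np.float64(-0.207), np.float64(-0.052), np.float64(0.036)), (186, np.float64(-0.204), np.float64(-0.052), np.float64(0.038)), (188, np.float64(-0.201), np.float64(-0.052), 
[... 1726 characters left out ...]
oat64(-0.202), np.float64(0.052), np.float64(0.038)), (230, np.float64(-0.14), np.float64(0.054), np.float64(0.036)), (232, np.float64(-0.137), np.float64(0.054), np.float64(0.036)), (234, np.float64(-0.133), np.float64(0.054), np.float64(0.035)), (236, np.float64(-0.13), np.float64(0.054), np.float64(0.035)), (238, np.float64(-0.128), np.float64(0.054), np.float64(0.036)), (240, np.float64(-0.125), np.float64(0.054), np.float64(0.036)), (242, np.float64(-0.122), np.float64(0.054), np.float64(0.038)), (244, np.float64(-0.121), np.float64(0.054), np.float64(0.044)), (246, np.float64(-0.119), np.float64(0.053), np.float64(0.047)), (248, np.float64(-0.11), np.float64(0.055), np.float64(0.031))]
```

Found the cause. The depth profile puts the tray's cross rib at x' = -0.212 and its rims at -0.303 and -0.120. The tray centre is therefore 31 mm closer to the robot than I assumed, and the placed tin is leaning on the rear rim. I'll place the held tin at the right spot and then fix the leaning one.

```bash
python3 - <<'E'
from h import *
D=np.deg2rad
place(-.166,.046,D(13))
# leaning tin: grasp along its tilt, lift, level, set down
c=c2w(-.144,-.046);t=D(20)
command_gripper(.074);reach(*G(c,.17,t));print("touch",move_straight(*G(c,.076,t),.08,max_force=10))
command_gripper(.03,60);st();move_straight(*G(c,.15,t),.1);s=st()
if abs(s["grip_width"]-.06)<.006:
    reach(*G(c2w(-.166,-.046),.20,0));place(-.166,-.046,0)
reach(np.r_[c2w(-.28,-.0),.33],tq(0)[1]);hold(.2)
p,X=cloud("wrist");cv2.imwrite("pics/w9.png",p[:,:,::-1])
for y in(-.046,.046):print(lid(X,c2w(-.166,y),.081,.04))
p,X=cloud("side")
for y in(-.046,.046):print(lid(X,c2w(-.166,y),.081,.04))
E
```

```text
t65.5 w0.0583 F [ 0.4 -0.1 -2.1] [0.617 0.173 0.192] gf65
down True
t66.8 w0.0582 F [ 1.6 -0.2  3.5] [0.619 0.174 0.065] gf65
touch False
t70.0 w0.0581 F [-1.1  0.8  5.6] [0.65  0.084 0.07 ] gf63
t70.9 w0.0579 F [-17.   -1.2  -5.5] [0.642 0.084 0.137] gf67
t71.8 w0.0583 F [-0.2 -0.7 -1.1] [0.624 0.082 0.191] gf67
down True
t73.1 w0.0580 F [ 0.2 -0.4  4.4] [0.625 0.082 0.065] gf67
(1402, array([-0.1576, -0.046 ]), np.float64(0.0812), "tilt deg x' -0.1 y' 0.1")
(1424, array([-0.1659,  0.0459]), np.float64(0.0811), "tilt deg x' -0.1 y' 0.1")
(310, array([-0.1566, -0.0427]), np.float64(0.0785), "tilt deg x' -0.4 y' 0.5")
(403, array([-0.1636,  0.0478]), np.float64(0.0784), "tilt deg x' 0.3 y' -0.4")
```

View pics/w9.png

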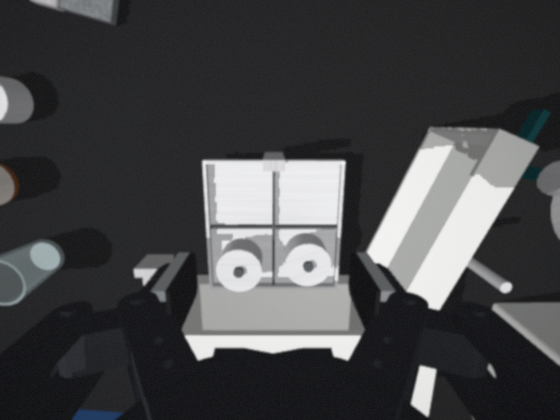

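Both rear tins now stand flat at (238,270) and (308,266). Next, the front two.

```bash
python3 - <<'E'
from h import *
for g,y in(((.4433,-.2557),-.046),((.5612,-.425),.046)):
    xy=find(np.array(g));print(xy)
    if xy is None or not pick(xy,0):print("FAIL");break
    place(-.255,y,0)
reach(np.r_[c2w(-.3,-.0),.35],tq(0)[1]);hold(.2)
p,X=cloud("wrist");cv2.imwrite("pics/w10.png",p[:,:,::-1])
for x in(-.162,-.255):
    for y in(-.046,.046):print(lid(X,c2w(x,y),.081,.04))
E
```

```text
(0.85, np.float64(0.5409), np.float64(-0.4382), np.float64(0.5486), np.float64(-0.434), 0.0259, np.float64(0.0475), 326)
  (0.68, np.float64(0.441), np.float64(-0.256), np.float64(0.4432), np.float64(-0.2562), 0.031, np.float64(0.052), 1953)
  (0.57, np.float64(0.4984), np.float64(0.0982), np.float64(0.5385), np.float64(0.0815), 0.0742, np.float64(0.1109), 919)
[ 0.4432 -0.2562]
touch False
t79.3 w0.0582 F [-0.3  1.1  6.7] [ 0.444 -0.257  0.03 ] gf63
t80.5 w0.0580 F [ 0.4 -0.5 -3.3] [ 0.443 -0.256  0.191] gf65
t81.8 w0.0584 F [ 0.2 -1.  -2.1] [0.536 0.073 0.192] gf65
down True
t83.1 w0.0581 F [ 0.5 -0.1  4.1] [0.537 0.074 0.065] gf65
  (0.75, np.float64(0.5596), np.float64(-0.4245), np.float64(0.562), np.float64(-0.4242), 0.0309, np.float64(0.052), 1945)
[ 0.562  -0.4242]
touch False
t88.5 w0.0583 F [ 0.3 -0.1  4.6] [ 0.563 -0.425  0.031] gf66
t89.7 w0.0584 F [ 0.5 -0.7 -1.4] [ 0.562 -0.424  0.19 ] gf65
t91.8 w0.0582 F [ 0.   0.1 -1.4] [0.528 0.164 0.192] gf65
down True
t93.2 w0.0584 F [0.6 0.8 4.3] [0.528 0.165 0.065] gf65
(1246, array([-0.1566, -0.0458]), np.float64(0.0812), "tilt deg x' -0.0 y' 0.1")
(1269, array([-0.1648,  0.0458]), np.float64(0.0811), "tilt deg x' 0.0 y' -0.0")
(1471, array([-0.2549, -0.0461]), np.float64(0.0811), "tilt deg x' -0.1 y' 0.1")
(1484, array([-0.2556,  0.0457]), np.float64(0.0811), "tilt deg x' -0.0 y' -0.0")
```

View pics/w10.png

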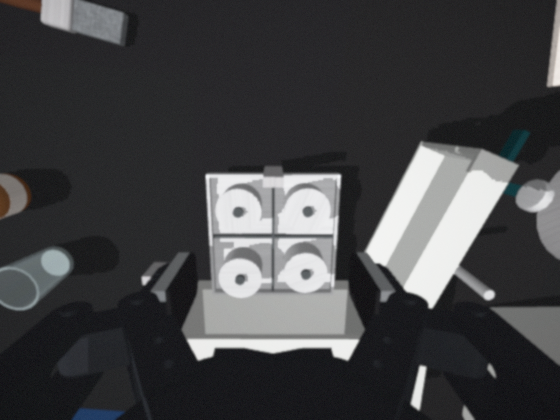

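All four tins stand flat, one per compartment, at (240,212), (308,212), (240,272) and (306,272). Now I'll push the tray home and check where the thumb disc is.

```bash
python3 - <<'E'
from h import *
tp=lambda x,dz=0:(np.r_[c2w(-.1303-x,0),.106+dz],yawq(PSI+np.pi/2))
command_gripper(.05);reach(*tp(.179,.1));print(move_straight(*tp(.179),.1,max_force=12));command_gripper(0,60);st()
move_straight(*tp(.01),.08);st();print(move_straight(*tp(-.003),.03,max_force=15));st()
command_gripper(.05);move_straight(*tp(0,.08),.15)
# home check
reach(*tp(.1,.15));hold(.2);p,X=cloud("wrist");P=X[~np.isnan(X[...,0])];C=w2c(P)
k=(abs(C[:,0]+.13)<.03)&(abs(C[:,1])<.03)&(P[:,2]>.12)&(P[:,2]<.14);print("tab",np.percentile(C[k],[2,50,98],axis=0).round(4).tolist())
q,pq=thumb(1.95,0);reach(np.r_[q[:2]+[-.06,-.05],.36],yawq(PSI+np.pi/2));hold(.2)
p,X=cloud("wrist");cv2.imwrite("pics/w11.png",p[:,:,::-1]);P=X[~np.isnan(X[...,0])]
k=(np.hypot(*(P[:,:2]-q[:2]).T)<.05)&(P[:,2]>.175)&(P[:,2]<.21);Q=P[k]
print(q,k.sum());r=cv2.minAreaRect(Q[:,:2].astype(np.float32));print(r,np.median(Q,0),Q[:,2].max())
st()
E
```

```text
False
t97.6 w0.0227 F [-0.9  3.3  5.5] [0.478 0.115 0.107] gf59
t99.9 w0.0226 F [-0.7  1.6  4.8] [0.646 0.13  0.107] gf59
True
t100.2 w0.0229 F [-2.2  0.   5.4] [0.65  0.13  0.107] gf59
tab [[-0.1364, -0.0109], [-0.1317, 0.0004], [-0.1236, 0.0118]]
[0.46366256 0.37171095 0.172     ] 388
((0.46373477578163147, 0.3716716170310974), (0.010283744893968105, 0.03054274246096611), 73.9517593383789) [0.46064187 0.37074769 0.19236766] 0.19778228996453817
t103.3 w0.0500 F [0.1 1.5 0.3] [0.404 0.321 0.359] gf0
```

```bash
python3 - <<'E'
from h import *
tp=lambda x,dz=0:(np.r_[c2w(-.1303-x,0),.106+dz],yawq(PSI+np.pi/2))
reach(*tp(.06,.12));command_gripper(0);move_straight(*tp(.045),.2)
f=move_straight(*tp(.008),.03,max_force=18);s=st();print(f,w2c(s["eef_pos"]).round(4));hold(.2);s=st();print(w2c(s["eef_pos"]).round(4))
move_straight(*tp(.045),.1);move_straight(*tp(.06,.15),.2)
reach(*tp(.1,.15));hold(.2);p,X=cloud("wrist");P=X[~np.isnan(X[...,0])];C=w2c(P)
k=(abs(C[:,0]+.13)<.03)&(abs(C[:,1])<.03)&(P[:,2]>.12)&(P[:,2]<.14);print("tab",np.percentile(C[k],[2,50,98],axis=0).round(4).tolist())
E
```

```text
t106.8 w-0.0001 F [-0.2 -1.1  0.1] [0.639 0.129 0.105] gf0
True [-0.1469 -0.    ]
t107.0 w-0.0000 F [ 0.1 -0.   0.3] [0.639 0.129 0.105] gf0
[-0.1473 -0.    ]Traceback (most recent call last):
  File "<stdin>", line 7, in <module>
    return _quantile_unchecked(
        a, q, axis, out, overwrite_input, method, keepdims, weights)
    return _ureduce(a,
                    func=_quantile_ureduce_func,
    ...<5 lines>...
                    overwrite_input=overwrite_input,
                    method=method)
    r = func(a, **kwargs)
    result = _quantile(arr,
                       quantiles=q,
    ...<2 lines>...
                       out=out,
                       weights=wgt)
    slices_having_nans = np.isnan(arr[-1, ...])
                                  ~~~^^^^^^^^^
IndexError: index -1 is out of bounds for axis 0 with size 0
```

The closed fingers met the tab with 18 N at its home position, so the tray is fully home. Now the door.

```bash
python3 - <<'E'
from h import *
command_gripper(.04);p,q=thumb(1.95,0,.12);reach(p,q);p,q=thumb(1.95,0);print(move_straight(p,q,.1,max_force=12));command_gripper(0,40);st()
for ph in np.arange(1.825,.44,-.125):
    p,q=thumb(ph,0);move_straight(p,q,.12)
st()
for th in(.2,.42):
    p,q=thumb(.45,th);move_straight(p,q,.08)
st()
for ph in(.35,.25,.16,.08,.03,0):
    p,q=thumb(ph,.42);move_straight(p,q,.07);st()
p,q=thumb(-.015,.42);print(move_straight(p,q,.02,max_force=12));st()
E
```

```text
False
t114.3 w0.0096 F [-0.8 -0.5  2.7] [0.464 0.372 0.173] gf41
t119.0 w0.0094 F [-2.3 -3.6  7.1] [0.537 0.064 0.172] gf42
t119.8 w0.0094 F [ 1.7 -0.2 -2.2] [0.548 0.096 0.197] gf40
t120.3 w0.0092 F [ 1.   2.9 -3.7] [0.564 0.085 0.197] gf39
t120.7 w0.0090 F [ 2.8  3.2 -5.5] [0.581 0.076 0.197] gf39
t121.1 w0.0094 F [ 1.7  2.6 -6.9] [0.598 0.069 0.197] gf39
t121.5 w0.0094 F [ 2.8  2.7 -6.8] [0.613 0.064 0.197] gf39
t121.8 w0.0095 F [ 2.5  3.6 -7.7] [0.623 0.062 0.197] gf39
t122.0 w0.0092 F [ 2.2  3.5 -8.6] [0.629 0.061 0.197] gf39
True
t122.3 w0.0094 F [-3.3 -1.7  6.6] [0.63  0.061 0.196] gf44
```

```bash
python3 - <<'E'
from h import *
for th in(.3,.2,.1,.03):
    p,q=thumb(0,th);move_straight(p,q,.06);st()
p,q=thumb(0,0);print(move_straight(p,q,.03,max_force=15));st()
command_gripper(.035);hold(.3);p,q=thumb(0,0,.1);move_straight(p,q,.1)
reach([.55,.02,.44],yawq(0));hold(.3)
p,X=cloud("wrist");P=X[~np.isnan(X[...,0])];C=w2c(P);z=P[:,2]
k=(abs(C[:,0]+.163)<.02)&(abs(C[:,1]+.1)<.06)&(z>.17)&(z<.23)
print("thumb",np.percentile(np.c_[C,z][k],[1,50,99],axis=0).round(4).tolist())
k=(abs(z-.151)<.004)
print("front",[C[k&(abs(C[:,1]-y)<.003)][:,0].min().round(4) for y in(-.08,-.06,-.03,.05,.09)])
reach([.45,-.15,.4],yawq(0));hold(.2)
p,_=cloud("scene");p2,_=cloud("side")
cv2.imwrite("pics/f.png",np.hstack([cv2.resize(p[100:310,110:390,::-1],(400,300)),cv2.resize(p2[160:370,80:360,::-1],(400,300))]))
E
```

```text
t122.6 w0.0094 F [ 1.1  3.3 -2.3] [0.63  0.05  0.192] gf40
t122.9 w0.0095 F [-0.3  1.2  0.6] [0.631 0.042 0.186] gf40
t123.2 w0.0095 F [ 1.  -1.5  1.1] [0.632 0.034 0.179] gf41
t123.5 w0.0095 F [-0.5 -2.5  2.5] [0.632 0.029 0.174] gf41
False
t123.8 w0.0095 F [-1.7 -0.1  7.5] [0.632 0.028 0.173] gf42
thumb [[-0.1685, -0.1143, 0.1714], [-0.1655, -0.0979, 0.1929], [-0.1588, -0.0846, 0.1978]]
front [np.float64(-0.1555), np.float64(-0.1555), np.float64(-0.1554), np.float64(-0.1552), np.float64(-0.1549)]
```

View pics/f.png

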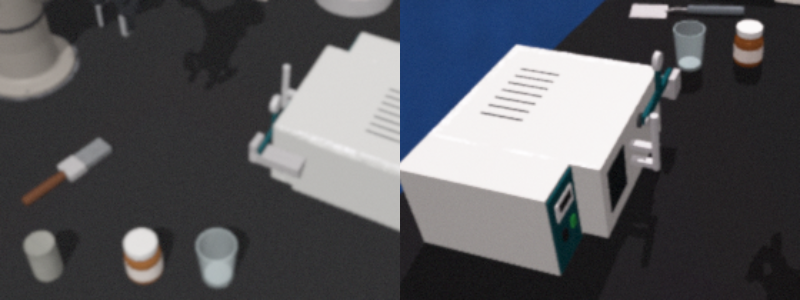

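The views show the door shut flush and the bar level in the catch at (263,150). The jar, beaker and core have not been moved. Handing in.

```bash
python3 -c "
from workcell import *
print(finish_job(),read_state()['time_s'])"
```

```text
the job is handed in; nothing more can be done
the job is handed in; nothing more can be done
```

Job handed in: all four tins stand flat, one to a compartment (one tipped over on first placing and was re-stood), the tray is home, the door is shut with the bar in its catch, and the jar, beaker and core were not touched.

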